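Gauge two printed bushings and reject the tight one

TASK

Take the steel pin gauge out of its wooden stand and try it first in the bushing with the narrow bore, where only the tip of its nose goes in, and then in the bushing with the wide bore, where it goes fully home. Leave the gauge standing in the wide bushing, upright on the bench, and put the narrow-bored bushing into the black reject tray.

Things in the scene. Friction and masses are not known exactly. Their poses are not given: they have to be found in the camera images.
- gauge_grip (a point): Steel pin gauge, 102 mm tall, about 250 g, upright in a fixed plywood block 50 mm tall; lifts out straight up (45 mm or more). Heights above its tip: cone 0-18 mm (8 mm wide, growing to 29), pin 29 mm wide to 40, collar 44 mm wide 40-46, round handle 24 mm wide 46-102. Point: on the axis in the handle, 76 mm above the tip, 36 mm above the collar's underside; z up.
- tight_mid (a point): Loose white printed bushing with the NARROW bore: plain ring 56 mm in outer diameter, 46 mm tall, about 90 g, upright on the bench; bore 22 mm right through along z, so the gauge's nose enters only about 12 mm. Point: the ring's centre, half-way up (23 mm).
- wide_mid (a point): Loose white printed bushing with the WIDE bore, same outside (56 mm diameter, 46 mm tall, upright); bore 36 mm right through along z: the gauge enters until its collar rests on the ring, tip 6 mm above the bench. Point: the ring's centre, half-way up (23 mm). Either bushing may be nearer the robot. A shorter solid white roller (no bore) is a bystander.
- tray: Black shallow reject tray fixed to the bench, open on top, 160 mm (its x) by 150 mm (its y) outside, 22 mm tall, walls and floor 4 mm thick. Origin at the centre of its underside, on the bench.
Not all that is in view belongs to the job. What is shaped like the part that bears wide_mid but red or yellow is not meant.

How it is judged:
On the way, in this order (a step that is already met when the one before it is completed fails the run):
1. the gauge is tried in the narrow bore: its nose is at least 2 mm below the ring's top, within 12 mm of the bore's axis and upright within 15 degrees (horizontal distance between gauge_grip and tight_mid below 0.012 m and z of gauge_grip in the frame of tight_mid below 0.097 m and angle between each of gauge_grip, tight_mid's own z axis and vertical below 0.26 rad), for 0.1 s.
2. the gauge is home in the wide bore, its collar within 5 mm of the ring's top (horizontal distance between gauge_grip and wide_mid below 0.012 m and z of gauge_grip in the frame of wide_mid below 0.064 m and angle between gauge_grip's own z axis and vertical below 0.26 rad), for 0.1 s.
At the end, for the whole second after the job is handed in: Gauge released in the wide bushing, upright within 15 deg, axis within 12 mm, collar within 5 mm of its top; wide bushing upright (10 deg) on the bench, over 100 mm from the tray's centre; narrow bushing in the tray, centre within 65 mm (x) and 60 mm (y) of the tray's and below 38 mm (all of step 2 and angle between wide_mid's own z axis and vertical below 0.17 rad and height (world z) of wide_mid below 0.03 m and horizontal distance between wide_mid and tray above 0.1 m and x of tight_mid in the frame of tray between -0.065 and 0.065 m and y of tight_mid in the frame of tray between -0.06 and 0.06 m and height (world z) of tight_mid below 0.038 m); the robot touches nothing.
It also fails if it takes over 58 s, if anything falls off the work surface, if the arm or the gripper's body presses on something with over 40 N, if the wrist force passes 120 N, or if a joint passes its speed limit or range.

ROBOT

A 7-joint arm with a two-finger parallel gripper is mounted at the origin on the work surface. World frame = base frame: x ahead of the robot, y to its left, z up, the work surface at z = 0. Lengths are in m, angles in rad, forces in N, time in s.
With the tool pointing down it reaches from about 0.4 to 0.875 m from the base axis. Payload 19.3 kg.
Tool frame: the origin (TCP) lies at the very end of the fingers, on their centre line; the grasp point (between the pads) lies 19 mm behind it; z points along the fingers, y is the direction in which the jaws open and shut (so a half turn about z gives the same grasp; the last joint's range is limited). The gripper opens to 85 mm and grips with 20 to 120 N. Pads are 22 mm wide; open, the fingers measure 114 mm over their backs; the gripper's body (76 mm by 85 mm) begins 54 mm behind the grasp point. The pads swing forward as they close: fully open they stand 13 mm farther back than shut.
Start: joints at [-1.244, 0.521, -0.036, 1.599, 0.021, 1.021, -0.113], TCP at [0.242, 0.576, 0.231] pointing down, gripper open.
Joint ranges: [-2.91, 2.91], [-0.3, 2.13], [-1.5, 1.42], [0.17, 2.43], [-1.26, 4.41], [0.16, 1.93], [-2.52, 2.52]. Speed limits (rad/s): [1.89, 1.89, 2.39, 2.39, 3.01, 3.01, 3.01].

INTERFACE

Orientations are given as [roll, pitch, yaw] about the fixed x, y, z axes, in that order (R = Rz(yaw) Ry(pitch) Rx(roll)).
In Python, from workcell import bot gives the robot as it stands.
- The arm moves only by the tool apply_moves, never from a script. Its argument "commands" is a list of rows, each an object with "travel": the shift along the tool's x, y, z in m, a list of three; "twist": the turn, a rotation vector about the tool's x, y, z in degrees, a list of three; "claw": the finger opening in m, from 0 to 0.0854. A call has 1 to 10 rows; each row is the pose to reach, as a shift and turn from the pose commanded when the call began, along the tool's axes at that moment; what a row does not reach only later rows make up. A row lasts 1/10 s, in which the tool goes at most 50 mm and 8.59 degrees, less where a joint would pass 70% of its speed; a pose out of reach is approached as far as the arm can. A call with a gripper value outside its range is refused whole. The fingers move at their own pace and stop on an object; "force" is the grip in N (left out, the last holds). Time passes only in rows, so rows that repeat a pose let the fingers close. It gives the time, the measured TCP pose, the force and the opening at its end, in the units of the state.
- bot.observe(): the state, without advancing time (a new reading comes with each control period).
- bot.grab_frame(name): name is "side" or "top"; returns a dict with "frame" (480x640x3 uint8, blue, green, red), "fx", "fy", "cx", "cy" (pixels), "dist" ([k1, k2, p1, p2, k3] as OpenCV has them; the pictures are not rectified), "pose" (4x4, takes a point from camera to world coordinates). Camera axes: x right, y up, looking along -z (the intrinsics and any distortion apply to the point x, -y, -z); pixel columns grow to the right and rows downward; lengths in m; the calibration is good to about 2 mm. A picture is of the moment at which its call begins. There is no depth.
- bot.job_done(): hands the job in, once; it reports no verdict.
The state is a dict: "clock": time; "qpos": joint angles; "qd": joint speeds; "joint_efforts": joint torques, N m; "position": TCP position; "tool_rot": TCP orientation; "force": force on the tool from outside, world axes, zero at the start; "moment": the same for the moment, N m; "grip_width": finger opening in m.
Only numpy, scipy, OpenCV 4.12 (cv2) and the standard library are available. Lean on these libraries where they do the work, as an engineer would, in place of code of your own. Each camera call takes 0.05 s, during which the arm holds its last target.

## Working session

There is one attempt and no reset: what is moved stays moved. The work goes in short steps, Python scripts to look and compute and a tool call to move; the robot and the scene stay as the last step left them, time stands still between calls to the robot, and variables do not carry over. Pictures are saved under pics/ and viewed, and the job is handed in when it is done.

Besides the shell and the picture viewer there is one more tool, called after "Request:" as name(argument=value, ...), one argument or row to a line, values as JSON. apply_moves: Moves the arm, as the interface text tells. Its arguments: {"type":"object","properties":{"commands":{"type":"array"},"force":{"type":"number"}},"required":["commands"]}

```bash
ls; mkdir -p pics
python3 - <<'E'
from workcell import bot
import cv2,numpy as np,pickle
s=bot.observe();print({k:np.round(v,3).tolist() for k,v in s.items()})
for n in("side","top"):
    d=bot.grab_frame(n);cv2.imwrite(f"pics/{n}0.png",d["frame"]);pickle.dump(d,open(f"{n}0.pkl","wb"))
    print(n,d["fx"],d["fy"],d["cx"],d["cy"],d["dist"],np.round(d["pose"],3).tolist())
E
```

```text
pics
{'clock': 0.0, 'qpos': [-1.244, 0.522, -0.036, 1.6, 0.021, 1.021, -0.113], 'qd': [-0.001, -0.0, 0.001, 0.0, 0.001, 0.001, 0.001], 'joint_efforts': [-0.001, -92.708, 1.979, -36.995, 0.018, 0.008, 0.0], 'position': [0.241, 0.576, 0.231], 'tool_rot': [-3.14, 0.0, 2.745], 'force': [-0.289, -1.47, 0.227], 'moment': [-0.018, -0.006, 0.014], 'grip_width': 0.085}
side 590.5943976694023 590.5943976694023 311.64584377388996 251.49458430941752 [-0.15688065  0.          0.          0.          0.        ] [[0.923, 0.284, -0.261, 0.256], [-0.385, 0.676, -0.628, -0.65], [-0.002, 0.68, 0.733, 0.805], [0.0, 0.0, 0.0, 1.0]]
top 545.5542140635858 545.5542140635858 321.8829331736727 243.08309878950567 [0.051143 0.       0.       0.       0.      ] [[-0.021, 0.987, -0.156, 0.377], [-1.0, -0.024, -0.017, -0.006], [-0.02, 0.156, 0.988, 1.051], [0.0, 0.0, 0.0, 1.0]]
```

View pics/side0.png

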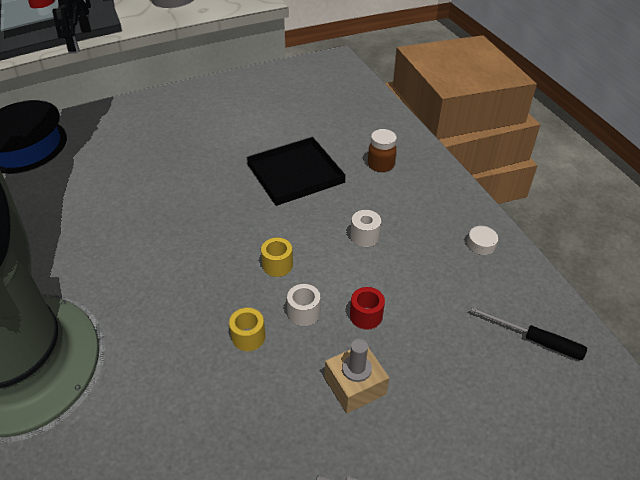

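View pics/top0.png

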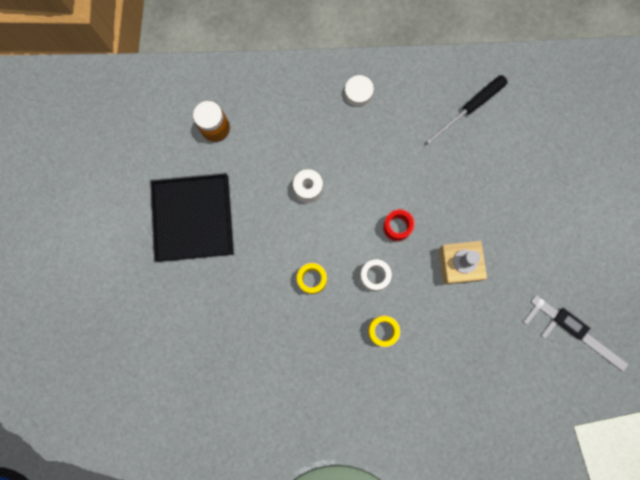

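Candidates for the bushings, side/top pixels:
- White with small bore: (366,228) / (308,184), fits the narrow bushing.
- White with large bore: (303,305) / (376,275), fits the wide bushing.
- White without bore: (483,240) / (359,90), the roller.
- Red and yellow rings are decoys.

I'll confirm in one enlarged crop.

```bash
cat > h.py <<'E'
import cv2,numpy as np,pickle
def ray(d,px):
    K=np.array([[d["fx"],0,d["cx"]],[0,d["fy"],d["cy"]],[0,0,1]])
    u=cv2.undistortPoints(np.array(px,float).reshape(-1,1,2),K,np.array(d["dist"],float)).reshape(-1,2)
    r=np.c_[u[:,0],-u[:,1],-np.ones(len(u))]@d["pose"][:3,:3].T
    return d["pose"][:3,3],r
def plane(d,px,z):
    o,r=ray(d,px); return o+r*((z-o[2])/r[:,2])[:,None]
def tri(d1,p1,d2,p2):
    A=np.zeros((3,3));b=np.zeros(3)
    for d,p in((d1,p1),(d2,p2)):
        o,r=ray(d,[p]);r=r[0]/np.linalg.norm(r[0]);M=np.eye(3)-np.outer(r,r);A+=M;b+=M@o
    return np.linalg.solve(A,b)
def circ(P):
    A=np.c_[2*P[:,:2],np.ones(len(P))];s=np.linalg.lstsq(A,(P[:,:2]**2).sum(1),rcond=None)[0]
    return s[:2],np.sqrt(s[2]+s[:2]@s[:2])
E
python3 - <<'E'
from h import *
S=pickle.load(open("side0.pkl","rb"));T=pickle.load(open("top0.pkl","rb"))
def crop(d,u,v,r=35): return cv2.resize(d["frame"][v-r:v+r,u-r:u+r],(266,266),interpolation=cv2.INTER_CUBIC)
cv2.imwrite("pics/crop0.png",np.vstack([np.hstack([crop(S,366,228),crop(S,303,305),crop(S,358,370,45)]),np.hstack([crop(T,308,184),crop(T,376,275),crop(T,465,262)])]))
for n,d in(("S",S),("T",T)):
    hsv=cv2.cvtColor(d["frame"],cv2.COLOR_BGR2HSV)
    m=cv2.inRange(hsv,(0,0,150),(180,60,255))
    cs,hi=cv2.findContours(m,cv2.RETR_CCOMP,cv2.CHAIN_APPROX_NONE)
    for i,c in enumerate(cs):
        a=cv2.contourArea(c)
        if 30<a<2500:
            x,y,w,h=cv2.boundingRect(c)
            p=c.reshape(-1,2).astype(float)
            C,R=circ(plane(d,p,.046)); print(n,"hole" if hi[0][i][3]>=0 else "outer",x+w/2,y+h/2,a,"circle z.046",C.round(4),round(R,4))
    m=cv2.inRange(hsv,(0,0,0),(180,255,45))
    cs,_=cv2.findContours(m,cv2.RETR_EXTERNAL,cv2.CHAIN_APPROX_NONE)
    for c in cs:
        x,y,w,h=cv2.boundingRect(c)
        if 2500<cv2.contourArea(c)<9000:
            q=cv2.approxPolyDP(c,8,True).reshape(-1,2);print(n,"tray",q.tolist(),plane(d,q,.022)[:,:2].round(3).tolist())
E
```

```text
S outer 304.0 297.0 646.5 circle z.046 [ 0.4742 -0.0861] 0.0266
S hole 303.5 297.0 323.5 circle z.046 [ 0.4744 -0.0861] 0.0189
S outer 483.5 236.5 435.0 circle z.046 [ 0.8292 -0.0838] 0.0257
S outer 366.5 220.5 439.0 circle z.046 [0.6494 0.0366] 0.0262
S hole 367.0 220.0 91.5 circle z.046 [0.6497 0.0365] 0.0121
S outer 384.0 136.5 270.5 circle z.046 [0.8003 0.2551] 0.0262
S outer 34.0 57.0 465.5 circle z.046 [0.0979 0.9807] 0.0625
S hole 141.0 11.5 41.0 circle z.046 [0.4269 1.1209] 0.0265
S tray [[312, 137], [247, 157], [276, 205], [344, 182]] [[0.669, 0.342], [0.513, 0.33], [0.518, 0.163], [0.669, 0.174]]
S tray [[38, 100], [0, 109], [0, 152], [56, 127], [60, 135], [39, 161], [0, 166], [0, 326], [20, 332], [2, 282], [16, 263], [9, 283], [52, 339], [0, 387], [39, 371], [62, 335], [30, 275], [1, 175], [34, 169], [65, 144], [57, 109]] [[0.096, 0.775], [-0.003, 0.781], [-0.005, 0.586], [0.131, 0.627], [0.137, 0.589], [0.082, 0.508], [-0.006, 0.53], [-0.021, 0.067], [0.013, 0.041], [-0.012, 0.169], [0.017, 0.207], [0.001, 0.161], [0.065, 0.006], [-0.028, -0.057], [0.037, -0.05], [0.082, 
[... 19121 characters left out ...]
6.0 circle z.046 [ 0.8882 -0.1386] 0.0088
T hole 350.0 66.0 529.0 circle z.046 [ 0.8851 -0.0501] 0.029
T hole 412.0 56.5 78.5 circle z.046 [ 0.9016 -0.1713] 0.0106
T hole 333.5 50.0 36.5 circle z.046 [ 0.9225 -0.019 ] 0.0079
T hole 185.5 55.0 87.0 circle z.046 [0.9194 0.2717] 0.0111
T hole 291.5 49.5 49.5 circle z.046 [0.921 0.064] 0.01
T hole 279.5 50.5 41.0 circle z.046 [0.9222 0.0862] 0.0077
T hole 205.0 53.5 156.5 circle z.046 [0.9233 0.2331] 0.0177
T hole 358.0 29.0 40.5 circle z.046 [ 0.9627 -0.0667] 0.0075
T outer 371.0 12.0 106.0 circle z.046 [ 0.9969 -0.0896] 0.0161
T tray [[225, 175], [152, 181], [156, 260], [232, 253]] [[0.679, 0.198], [0.67, 0.34], [0.515, 0.328], [0.525, 0.184]]
```

View pics/crop0.png

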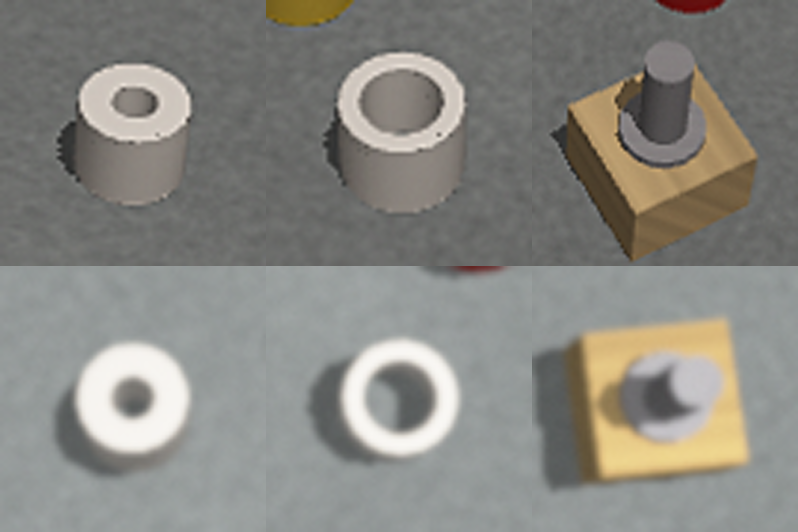

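Crops confirm it: upper row shows the narrow bore (366,220), the wide bore (303,297) and the gauge in its stand (handle top ~(359,346)). Next I'll refine the positions in both views.

Run:
```python
from h import *
S=pickle.load(open("side0.pkl","rb"));T=pickle.load(open("top0.pkl","rb"))
g=cv2.cvtColor(T["frame"],cv2.COLOR_BGR2HSV)
m=cv2.inRange(g,(0,0,205),(180,40,255))
cs,hi=cv2.findContours(m,cv2.RETR_CCOMP,cv2.CHAIN_APPROX_NONE)
for i,c in enumerate(cs):
    x,y,w,h=cv2.boundingRect(c)
    if cv2.contourArea(c)>40 and 280<x+w/2<400 and 150<y+h/2<300:
        C,R=circ(plane(T,c.reshape(-1,2),.046));print("T",hi[0][i][3]>=0,x+w/2,y+h/2,C.round(4),R.round(4))
print("tri narrow",tri(S,(366.5,220.5),T,(308.5,184)).round(4))
print("tri wide",tri(S,(304,297),T,(376.5,275)).round(4))
# guage guesses
print("handle top tri",tri(S,(359.3,346),T,(473.4,257.5)).round(4), plane(S,[(359.3,346)],.112),plane(T,[(473.4,257.5)],.112))
# collar in side crop centre ~ (662,122 crop)
pc=(313+(662-532)/2.956,325+122/2.956);print("collar S",pc,plane(S,[pc],.056))
pc=(430+(665-532)/3.8,227+(395-266)/3.8);print("collar T",pc,plane(T,[pc],.056))
# others
for n,d in(("S",S),("T",T)):
    hsv=cv2.cvtColor(d["frame"],cv2.COLOR_BGR2HSV)
    for col,lo,up in(("yellow",(20,150,60),(35,255,255)),("red",(0,180,60),(5,255,255)),("wood",(12,60,90),(22,200,255))):
        cs,_=cv2.findContours(cv2.inRange(hsv,lo,up),cv2.RETR_EXTERNAL,cv2.CHAIN_APPROX_NONE)
        for c in cs:
            x,y,w,h=cv2.boundingRect(c)
            if 300<cv2.contourArea(c)<4000 and y>150:
                q=c.reshape(-1,2).mean(0);print(n,col,q.round(),plane(d,[q],.025)[0,:2].round(3), cv2.approxPolyDP(c,4,True).reshape(-1,2).tolist() if col=="wood" else "")
for n,d,(u,v) in(("S",S,(358,370)),("T",T,(465,262))):
    r=32 if n=="T" else 48
    cv2.imwrite(f"pics/g{n}.png",cv2.resize(d["frame"][v-r:v+r,u-r:u+r],(576,576),interpolation=cv2.INTER_LINEAR))
```

```text
T False 376.5 274.5 [ 0.4759 -0.0872] 0.027
T True 376.5 274.5 [ 0.476  -0.0871] 0.0187
T False 308.5 183.5 [0.6519 0.0362] 0.0267
T True 308.0 183.5 [0.652  0.0362] 0.0118
tri narrow [0.65   0.0346 0.0452]
tri wide [ 0.4745 -0.0881  0.0462]
handle top tri [ 0.4937 -0.249   0.1139] [[ 0.49408307 -0.24790101  0.112     ]] [[ 0.49427676 -0.2496304   0.112     ]]
collar S (356.978349120433, 366.2719891745602) [[ 0.49471607 -0.24642508  0.056     ]]
collar T (465.0, 260.9473684210526) [[ 0.49529008 -0.24867233  0.056     ]]
S yellow [247. 329.] [ 0.371 -0.097] 
S yellow [277. 256.] [0.471 0.032] 
S red [367. 307.] [ 0.568 -0.133] 
S wood [357. 377.] [ 0.497 -0.246] [[368, 347], [372, 371], [364, 381], [353, 382], [341, 372], [350, 349], [325, 360], [348, 397], [346, 413], [386, 392], [388, 376]]
T yellow [384. 331.] [ 0.372 -0.099] 
T yellow [311. 278.] [0.473 0.033] 
T red [398. 225.] [ 0.571 -0.135] 
T wood [463. 263.] [ 0.496 -0.252] [[480, 241], [439, 249], [444, 283], [486, 278]]
```

```bash
python3 -c "
import cv2,numpy as np
cv2.imwrite('pics/g.png',cv2.resize(np.hstack([cv2.imread('pics/gS.png'),cv2.imread('pics/gT.png')]),(800,400)))"
```

```text
(no output)
```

View pics/g.png

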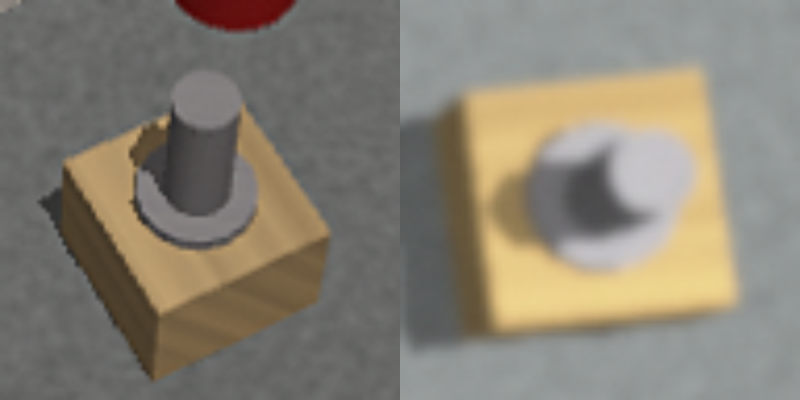

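Both views agree to about 2 mm:
- gauge ≈ (0.494, -0.248), top 0.113
- narrow bushing (0.651, 0.036)
- wide bushing (0.475, -0.087)
- tray centre ≈ (0.597, 0.262)

First move: go round and turn the yaw to 90°, so that tool x = world y and tool y = world x.

Request:
apply_moves(
  commands=[
    {"travel": [-0.281,-0.153,0],"twist": [0,0,67.3],"claw": 0.085},
    {"travel": [-0.281,-0.153,0],"twist": [0,0,67.3],"claw": 0.085},
    {"travel": [-0.281,-0.153,0],"twist": [0,0,67.3],"claw": 0.085},
    {"travel": [-0.281,-0.153,0],"twist": [0,0,67.3],"claw": 0.085},
    {"travel": [-0.281,-0.153,0],"twist": [0,0,67.3],"claw": 0.085},
    {"travel": [-0.281,-0.153,0],"twist": [0,0,67.3],"claw": 0.085},
    {"travel": [-0.281,-0.153,0],"twist": [0,0,67.3],"claw": 0.085},
    {"travel": [-0.281,-0.153,0],"twist": [0,0,67.3],"claw": 0.085},
    {"travel": [-0.281,-0.153,0],"twist": [0,0,67.3],"claw": 0.085},
    {"travel": [-0.281,-0.153,0],"twist": [0,0,67.3],"claw": 0.085},
  ],
  force=40,
)

```text
clock: 1.1
position: [0.4411, 0.3272, 0.2311]
tool_rot: [-3.141, 0.0, 1.575]
force: [-0.4, 0.1, -0.7]
grip_width: 0.0848
```

Request:
apply_moves(
  commands=[
    {"travel": [-0.574,0.053,0],"twist": [0,0,0],"claw": 0.085},
    {"travel": [-0.574,0.053,0],"twist": [0,0,0],"claw": 0.085},
    {"travel": [-0.574,0.053,0],"twist": [0,0,0],"claw": 0.085},
    {"travel": [-0.574,0.053,0],"twist": [0,0,0],"claw": 0.085},
    {"travel": [-0.574,0.053,0],"twist": [0,0,0],"claw": 0.085},
    {"travel": [-0.574,0.053,0],"twist": [0,0,0],"claw": 0.085},
    {"travel": [-0.574,0.053,0],"twist": [0,0,0],"claw": 0.085},
    {"travel": [-0.574,0.053,0],"twist": [0,0,0],"claw": 0.085},
    {"travel": [-0.574,0.053,0],"twist": [0,0,0],"claw": 0.085},
    {"travel": [-0.574,0.053,0],"twist": [0,0,0],"claw": 0.085},
  ],
)

```text
clock: 2.1
position: [0.4873, -0.1725, 0.2314]
tool_rot: [3.141, -0.0, 1.576]
force: [0.9, -0.3, 0.6]
grip_width: 0.0852
```

Request:
apply_moves(
  commands=[
    {"travel": [-0.0755,0.007,0.0],"twist": [0,0,0.3],"claw": 0.085},
    {"travel": [-0.0755,0.007,0.06],"twist": [0,0,0.3],"claw": 0.085},
    {"travel": [-0.0755,0.007,0.08],"twist": [0,0,0.3],"claw": 0.085},
    {"travel": [-0.0755,0.007,0.08],"twist": [0,0,0.3],"claw": 0.085},
    {"travel": [-0.0755,0.007,0.08],"twist": [0,0,0.3],"claw": 0.085},
  ],
)

```text
clock: 2.6
position: [0.4944, -0.2461, 0.1519]
tool_rot: [-3.141, -0.0, 1.567]
force: [-0.1, -0.7, 1.2]
grip_width: 0.085
```

```bash
cat > snap.py <<'E'
import sys;from h import *
from workcell import bot
t=sys.argv[1];ims=[]
for n,arg in(("side",sys.argv[2]),("top",sys.argv[3])):
    d=bot.grab_frame(n);pickle.dump(d,open(f"{n}{t}.pkl","wb"))
    u,v,r=map(int,arg.split(","));u0,v0=max(u-r,0),max(v-r,0)
    c=d["frame"][v0:v0+2*r,u0:u0+2*r];print(n,"origin",u0,v0,"scale",400/(2*r));ims.append(cv2.resize(c,(400,400),interpolation=cv2.INTER_CUBIC))
cv2.imwrite(f"pics/s{t}.png",np.hstack(ims))
s=bot.observe();print({k:np.round(s[k],4).tolist() for k in("clock","position","tool_rot","force","grip_width","qpos")})
E
python3 snap.py 1 350,340,80 460,260,80
```

```text
side origin 270 260 scale 2.5
top origin 380 180 scale 2.5
{'clock': 2.7, 'position': [0.4952, -0.2461, 0.1531], 'tool_rot': [3.1395, 0.0003, 1.5674], 'force': [0.1992, 0.3747, 0.4545], 'grip_width': 0.0849, 'qpos': [0.0609, 0.5435, 0.4095, 1.8827, -0.3, 0.7735, 0.6306]}
```

View pics/s1.png

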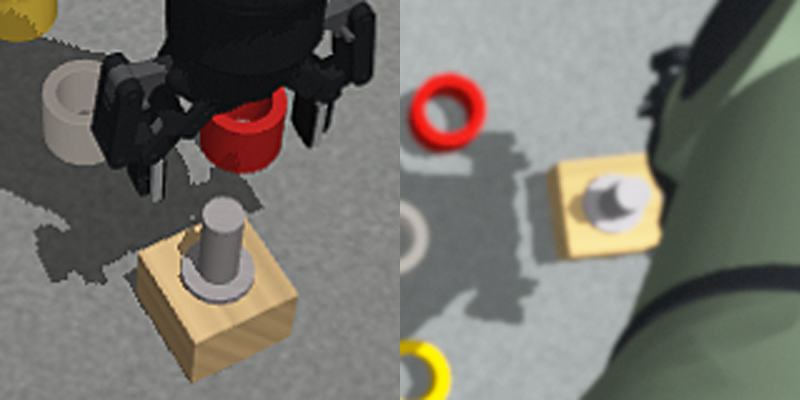

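The gauge stands free between the open fingers, handle top at side (359,344). Descend and grip.

Request:
apply_moves(
  commands=[
    {"travel": [-0.001,0,0.04],"twist": [0,0,0],"claw": 0.085},
    {"travel": [-0.001,0,0.07],"twist": [0,0,0],"claw": 0.085},
    {"travel": [-0.001,0,0.085],"twist": [0,0,0],"claw": 0.085},
    {"travel": [-0.001,0,0.085],"twist": [0,0,0],"claw": 0.085},
    {"travel": [-0.001,0,0.085],"twist": [0,0,0],"claw": 0.01},
    {"travel": [-0.001,0,0.085],"twist": [0,0,0],"claw": 0.01},
    {"travel": [-0.001,0,0.085],"twist": [0,0,0],"claw": 0.01},
    {"travel": [-0.001,0,0.085],"twist": [0,0,0],"claw": 0.01},
    {"travel": [-0.001,0,0.085],"twist": [0,0,0],"claw": 0.01},
    {"travel": [-0.001,0,0.085],"twist": [0,0,0],"claw": 0.01},
  ],
  force=60,
)

```text
clock: 3.7
position: [0.4946, -0.2478, 0.067]
tool_rot: [3.141, 0.0, 1.565]
force: [-0.8, 1.2, 10.6]
grip_width: 0.0226
```

Request:
apply_moves(
  commands=[
    {"travel": [0,0,-0.005],"twist": [0,0,0],"claw": 0.01},
    {"travel": [0,0,-0.03],"twist": [0,0,0],"claw": 0.01},
    {"travel": [0,0,-0.06],"twist": [0,0,0],"claw": 0.01},
    {"travel": [0,0,-0.1],"twist": [0,0,0],"claw": 0.01},
    {"travel": [0,0,-0.13],"twist": [0,0,0],"claw": 0.01},
    {"travel": [0,0,-0.13],"twist": [0,0,0],"claw": 0.01},
    {"travel": [0,0,-0.13],"twist": [0,0,0],"claw": 0.01},
  ],
)

```text
clock: 4.4
position: [0.4942, -0.2475, 0.1966]
tool_rot: [3.141, -0.0, 1.565]
force: [-0.1, 0.4, -3.7]
grip_width: 0.0225
```

```bash
python3 snap.py 2 350,310,80 480,250,80
```

```text
side origin 270 230 scale 2.5
top origin 400 170 scale 2.5
{'clock': 4.5, 'position': [0.4937, -0.2473, 0.1954], 'tool_rot': [-3.1401, -0.0006, 1.565], 'force': [-0.1526, 0.725, -2.4275], 'grip_width': 0.0228, 'qpos': [0.0352, 0.4878, 0.446, 1.8473, -0.2682, 0.8675, 0.6052]}
```

View pics/s2.png

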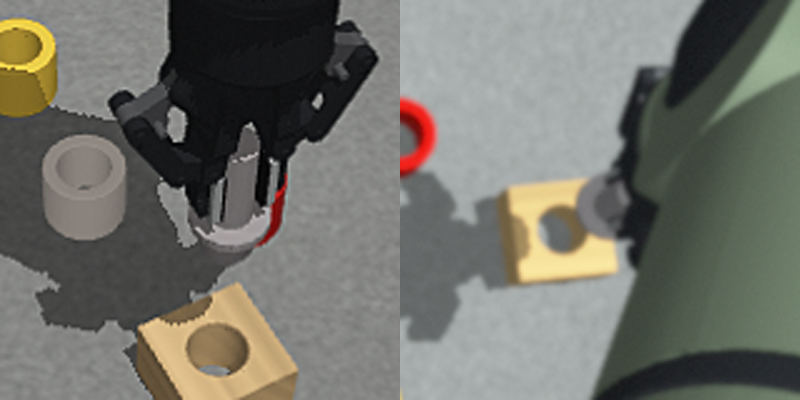

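Gauge is held upright above the empty stand. Quick check of its axis against the TCP, using the collar at side ≈(362,318) and top ≈(481,252).

Run:
```python
from h import *
S=pickle.load(open("side2.pkl","rb"));T=pickle.load(open("top2.pkl","rb"))
print(plane(S,[(362,318.5)],.186),plane(T,[(481.5,252)],.186))
ims=[]
for d,(u,v) in((S,(360,315)),(T,(480,252))):
    ims.append(cv2.resize(d["frame"][v-25:v+25,u-25:u+25],(400,400),interpolation=cv2.INTER_CUBIC))
cv2.imwrite("pics/s2b.png",np.hstack(ims))
```

```text
[[ 0.49032147 -0.25368275  0.186     ]] [[ 0.49352979 -0.24363791  0.186     ]]
```

View pics/s2b.png

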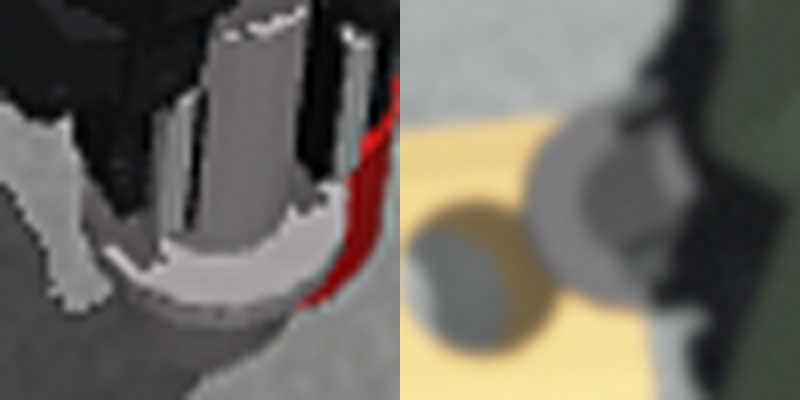

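Run:
```python
from h import *
S=pickle.load(open("side2.pkl","rb"));T=pickle.load(open("top2.pkl","rb"))
print(plane(S,[(363.5,316.5)],.186),plane(T,[(484.6,252.6)],.186),tri(S,(363.5,316.5),T,(484.6,252.6)))
```

```text
[[ 0.4935285  -0.25154086  0.186     ]] [[ 0.49245814 -0.24841355  0.186     ]] [ 0.49373469 -0.24952554  0.18304923]
```

Request:
apply_moves(
  commands=[
    {"travel": [0.285,0.157,0],"twist": [0,0,0.3],"claw": 0.01},
    {"travel": [0.285,0.157,0],"twist": [0,0,0.3],"claw": 0.01},
    {"travel": [0.285,0.157,0],"twist": [0,0,0.3],"claw": 0.01},
    {"travel": [0.285,0.157,0],"twist": [0,0,0.3],"claw": 0.01},
    {"travel": [0.285,0.157,0],"twist": [0,0,0.3],"claw": 0.01},
    {"travel": [0.285,0.157,0],"twist": [0,0,0.3],"claw": 0.01},
    {"travel": [0.285,0.157,0.02],"twist": [0,0,0.3],"claw": 0.01},
    {"travel": [0.285,0.157,0.07],"twist": [0,0,0.3],"claw": 0.01},
    {"travel": [0.285,0.157,0.07],"twist": [0,0,0.3],"claw": 0.01},
    {"travel": [0.285,0.157,0.07],"twist": [0,0,0.3],"claw": 0.01},
  ],
)

```text
clock: 5.5
position: [0.6521, 0.0355, 0.1256]
tool_rot: [-3.139, 0.001, 1.559]
force: [0.1, -0.2, -1.6]
grip_width: 0.0226
```

```bash
python3 snap.py 3 366,205,50 310,180,50
```

```text
side origin 316 155 scale 4.0
top origin 260 130 scale 4.0
{'clock': 5.6, 'position': [0.6535, 0.0354, 0.1279], 'tool_rot': [3.1399, 0.0002, 1.5584], 'force': [0.9604, 0.2294, -1.9881], 'grip_width': 0.0223, 'qpos': [-0.3886, 0.7201, 0.3861, 1.6192, -0.3316, 0.866, 0.1147]}
```

View pics/s3.png

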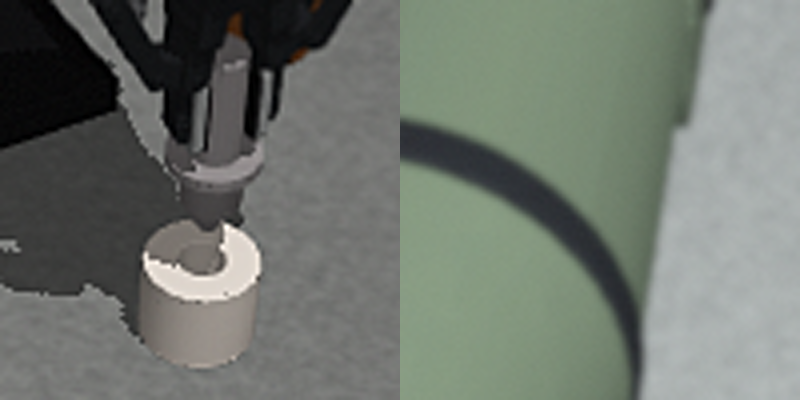

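Run:
```python
from h import *
S=pickle.load(open("side3.pkl","rb"))
for z in (.068,.070): print(plane(S,[(369,213)],z))
print(plane(S,[(366.5,220.5)],.046))
print("collar edges mid",plane(S,[(316+215/4,155+155/4)],.116))
```

```text
[[0.65052173 0.02985321 0.068     ]]
[[0.64944985 0.02800924 0.07      ]]
[[0.6490326  0.03386505 0.046     ]]
collar edges mid [[0.64803759 0.02916805 0.116     ]]
```

Run:
```python
from h import *
S=pickle.load(open("side3.pkl","rb"))
for p,z in (((369.6,191.75),.1163),((369.6,212.3),.0703)): print(plane(S,[p],z))
c=S["frame"][170:235,335:400];cv2.imwrite("pics/s3b.png",cv2.resize(c,(585,585),interpolation=cv2.INTER_NEAREST))
```

```text
[[0.65000341 0.03372564 0.1163    ]]
[[0.65112143 0.0289675  0.0703    ]]
```

View pics/s3b.png

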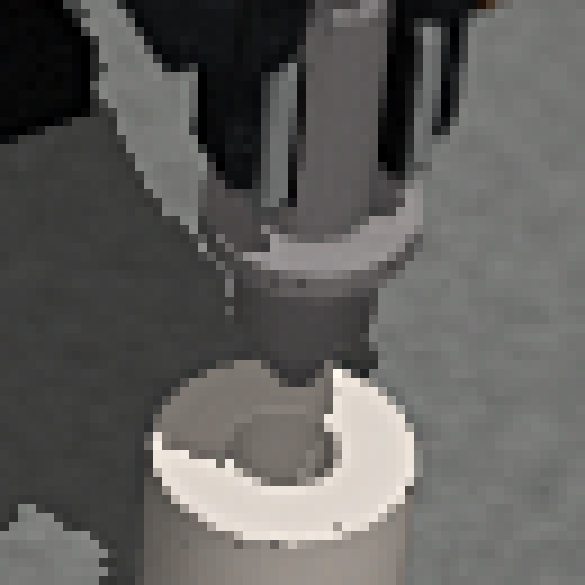

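Tip disc at side ≈(367.8,210.2) → about (0.650, 0.033). The ring in the same view is at (0.649, 0.034), so they are coaxial. Descend into the narrow bore.

Request:
apply_moves(
  commands=[
    {"travel": [0,0,0.01],"twist": [0,0,-0.6],"claw": 0.01},
    {"travel": [0,0,0.02],"twist": [0,0,-0.6],"claw": 0.01},
    {"travel": [0,0,0.027],"twist": [0,0,-0.6],"claw": 0.01},
    {"travel": [0,0,0.03],"twist": [0,0,-0.6],"claw": 0.01},
    {"travel": [0,0,0.031],"twist": [0,0,-0.6],"claw": 0.01},
    {"travel": [0,0,0.031],"twist": [0,0,-0.6],"claw": 0.01},
    {"travel": [0,0,0.031],"twist": [0,0,-0.6],"claw": 0.01},
  ],
)

```text
clock: 6.3
position: [0.653, 0.0363, 0.0956]
tool_rot: [3.141, -0.0, 1.57]
force: [-0.1, 0.1, -2.3]
grip_width: 0.0227
```

```bash
python3 snap.py 4 366,215,40 310,180,50
```

```text
side origin 326 175 scale 5.0
top origin 260 130 scale 4.0
{'clock': 6.4, 'position': [0.653, 0.0364, 0.0956], 'tool_rot': [3.1411, -0.0, 1.5702], 'force': [0.5561, -0.2487, -2.5755], 'grip_width': 0.0228, 'qpos': [-0.3764, 0.7598, 0.3641, 1.636, -0.3457, 0.8095, 0.1359]}
```

View pics/s4.png

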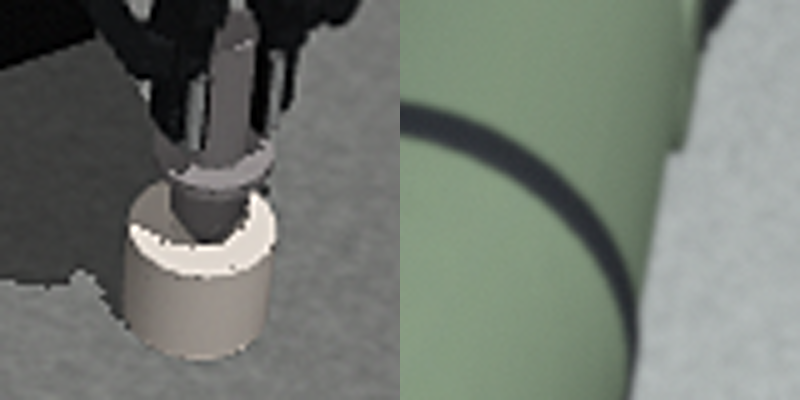

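Nose has entered the bore (cone over the rim at side ≈(367,224)). I'll go a few mm further to feel the seat and be sure of the depth.

Request:
apply_moves(
  commands=[
    {"travel": [0,0,0.002],"twist": [0,0,0],"claw": 0.01},
    {"travel": [0,0,0.003],"twist": [0,0,0],"claw": 0.01},
    {"travel": [0,0,0.004],"twist": [0,0,0],"claw": 0.01},
    {"travel": [0,0,0.004],"twist": [0,0,0],"claw": 0.01},
  ],
)

```text
clock: 6.8
position: [0.6528, 0.0365, 0.0913]
tool_rot: [-3.141, -0.0, 1.57]
force: [-0.9, 1.2, 0.1]
grip_width: 0.0227
```

Request:
apply_moves(
  commands=[
    {"travel": [0,0,-0.01],"twist": [0,0,0],"claw": 0.01},
    {"travel": [0,0,-0.04],"twist": [0,0,0],"claw": 0.01},
    {"travel": [0,0,-0.08],"twist": [0,0,0],"claw": 0.01},
    {"travel": [-0.04,-0.057,-0.08],"twist": [0,0,0],"claw": 0.01},
    {"travel": [-0.123,-0.1775,-0.08],"twist": [0,0,0],"claw": 0.01},
    {"travel": [-0.123,-0.1775,-0.08],"twist": [0,0,0],"claw": 0.01},
    {"travel": [-0.123,-0.1775,-0.08],"twist": [0,0,0],"claw": 0.01},
    {"travel": [-0.123,-0.1775,-0.06],"twist": [0,0,0],"claw": 0.01},
    {"travel": [-0.123,-0.1775,-0.04],"twist": [0,0,0],"claw": 0.01},
    {"travel": [-0.123,-0.1775,-0.04],"twist": [0,0,0],"claw": 0.01},
  ],
)

```text
clock: 7.8
position: [0.4744, -0.0868, 0.1306]
tool_rot: [-3.14, -0.0, 1.569]
force: [-0.7, 1.1, -1.0]
grip_width: 0.0225
```

```bash
python3 snap.py 5 305,280,50 340,230,90
```

```text
side origin 255 230 scale 4.0
top origin 250 140 scale 2.2222222222222223
{'clock': 7.9, 'position': [0.4757, -0.0866, 0.132], 'tool_rot': [3.1413, 0.0001, 1.57], 'force': [0.064, -1.0369, -2.3359], 'grip_width': 0.0227, 'qpos': [-0.2439, 0.4818, 0.397, 2.0709, -0.3032, 0.6432, 0.3562]}
```

View pics/s5.png

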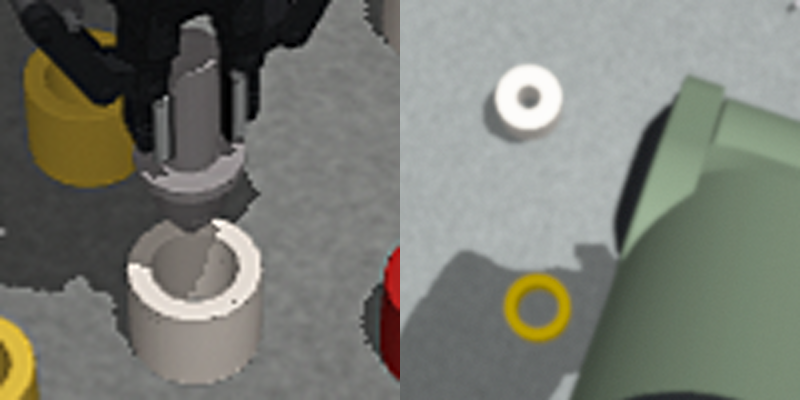

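Narrow bushing still upright at top (308,184), gauge above the wide bore. Descend.

Request:
apply_moves(
  commands=[
    {"travel": [0,0.0005,0.015],"twist": [0,0,0],"claw": 0.01},
    {"travel": [0,0.0005,0.03],"twist": [0,0,0],"claw": 0.01},
    {"travel": [0,0.0005,0.04],"twist": [0,0,0],"claw": 0.01},
    {"travel": [0,0.0005,0.05],"twist": [0,0,0],"claw": 0.01},
    {"travel": [0,0.0005,0.058],"twist": [0,0,0],"claw": 0.01},
    {"travel": [0,0.0005,0.062],"twist": [0,0,0],"claw": 0.01},
    {"travel": [0,0.0005,0.064],"twist": [0,0,0],"claw": 0.01},
    {"travel": [0,0.0005,0.064],"twist": [0,0,0],"claw": 0.01},
  ],
)

```text
clock: 8.7
position: [0.4758, -0.0866, 0.0673]
tool_rot: [-3.142, 0.0, 1.57]
force: [-0.2, -0.8, -2.1]
grip_width: 0.0225
```

```bash
python3 snap.py 6 305,290,50 340,230,90
```

```text
side origin 255 240 scale 4.0
top origin 250 140 scale 2.2222222222222223
{'clock': 8.8, 'position': [0.476, -0.0866, 0.0676], 'tool_rot': [3.1412, 0.0001, 1.5701], 'force': [-0.1465, 0.465, -2.2777], 'grip_width': 0.0229, 'qpos': [-0.1788, 0.5953, 0.3157, 2.103, -0.3747, 0.4957, 0.4176]}
```

View pics/s6.png

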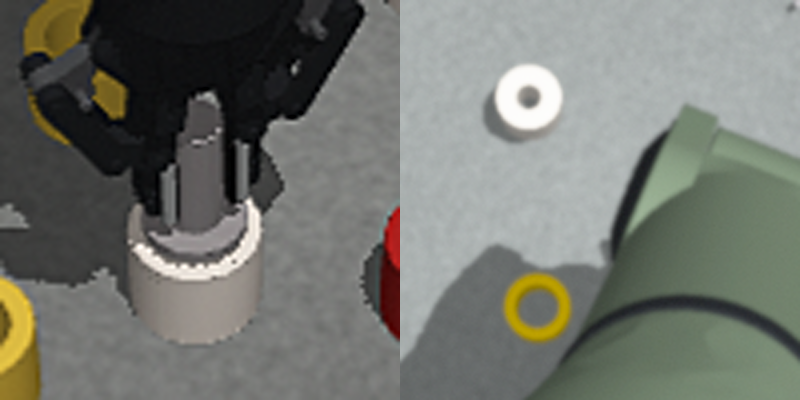

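The pin is in the bore and the collar is about 5 mm above the ring. Lower to contact.

Request:
apply_moves(
  commands=[
    {"travel": [0,0,0.002],"twist": [0,0,0],"claw": 0.01},
    {"travel": [0,0,0.004],"twist": [0,0,0],"claw": 0.01},
    {"travel": [0,0,0.005],"twist": [0,0,0],"claw": 0.01},
    {"travel": [0,0,0.005],"twist": [0,0,0],"claw": 0.01},
  ],
)

```text
clock: 9.2
position: [0.476, -0.0865, 0.063]
tool_rot: [3.141, -0.0, 1.57]
force: [-3.5, 2.4, 19.8]
grip_width: 0.0229
```

Seated (20 N at z 0.063, as predicted). Back off slightly, release and rise.

Request:
apply_moves(
  commands=[
    {"travel": [0,0,-0.0005],"twist": [0,0,0],"claw": 0.01},
    {"travel": [0,0,-0.0005],"twist": [0,0,0],"claw": 0.01},
    {"travel": [0,0,-0.0005],"twist": [0,0,0],"claw": 0.085},
    {"travel": [0,0,-0.0005],"twist": [0,0,0],"claw": 0.085},
    {"travel": [0,0,-0.0005],"twist": [0,0,0],"claw": 0.085},
    {"travel": [0,0,-0.0005],"twist": [0,0,0],"claw": 0.085},
    {"travel": [0,0,-0.0005],"twist": [0,0,0],"claw": 0.085},
    {"travel": [0,0,-0.0005],"twist": [0,0,0],"claw": 0.085},
  ],
)

```text
clock: 10.0
position: [0.4757, -0.0865, 0.0628]
tool_rot: [-3.141, 0.0, 1.57]
force: [-0.6, -1.1, -0.7]
grip_width: 0.0851
```

Request:
apply_moves(
  commands=[
    {"travel": [0,0,-0.02],"twist": [0,0,0],"claw": 0.085},
    {"travel": [0,0,-0.07],"twist": [0,0,0],"claw": 0.085},
    {"travel": [0,0,-0.11],"twist": [0,0,0],"claw": 0.085},
    {"travel": [0,0,-0.11],"twist": [0,0,0],"claw": 0.085},
    {"travel": [0.122,0.176,-0.11],"twist": [0,0,0],"claw": 0.085},
    {"travel": [0.122,0.176,-0.11],"twist": [0,0,0],"claw": 0.085},
    {"travel": [0.122,0.176,-0.11],"twist": [0,0,0],"claw": 0.085},
    {"travel": [0.122,0.176,-0.11],"twist": [0,0,0],"claw": 0.085},
    {"travel": [0.122,0.176,-0.11],"twist": [0,0,0],"claw": 0.085},
    {"travel": [0.122,0.176,-0.11],"twist": [0,0,0],"claw": 0.085},
  ],
)

```text
clock: 11.0
position: [0.6527, 0.0372, 0.1713]
tool_rot: [-3.141, 0.0, 1.573]
force: [-0.1, -1.4, 0.6]
grip_width: 0.0849
```

```bash
python3 snap.py 7 330,250,90 340,230,90
```

```text
side origin 240 160 scale 2.2222222222222223
top origin 250 140 scale 2.2222222222222223
{'clock': 11.1, 'position': [0.6511, 0.0347, 0.1721], 'tool_rot': [-3.1403, 0.0006, 1.5697], 'force': [-0.5344, 0.1546, -0.1075], 'grip_width': 0.085, 'qpos': [-0.4078, 0.668, 0.4174, 1.5935, -0.3136, 0.9485, 0.1133]}
```

View pics/s7.png

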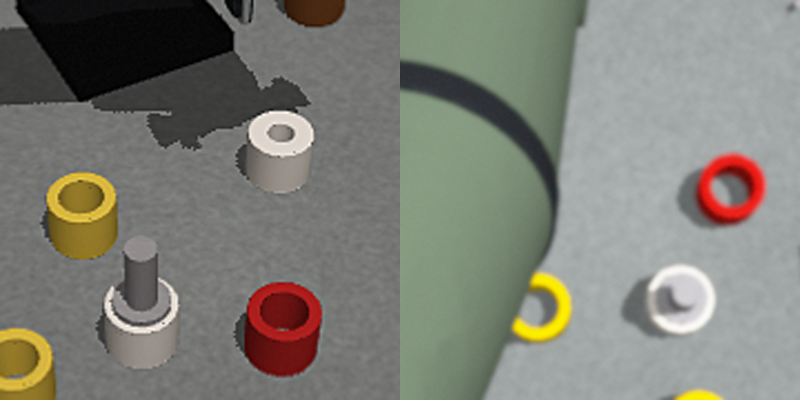

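Gauge stands home and upright in the wide bushing (side (303,~300)). The narrow ring is undisturbed at side ≈(366,219). Grasp it.

Run:
```python
from h import *
d=pickle.load(open("side7.pkl","rb"))
m=cv2.inRange(cv2.cvtColor(d["frame"],cv2.COLOR_BGR2HSV),(0,0,150),(180,60,255))
cs,_=cv2.findContours(m,cv2.RETR_EXTERNAL,cv2.CHAIN_APPROX_NONE)
for c in cs:
    x,y,w,h=cv2.boundingRect(c)
    if cv2.contourArea(c)>200 and 290<x+w/2<400 and 180<y+h/2<330: print(x+w/2,y+h/2,circ(plane(d,c.reshape(-1,2),.046)))
```

```text
366.5 228.5 (array([0.64098864, 0.02088612]), np.float64(0.03353709213453796))
```

Request:
apply_moves(
  commands=[
    {"travel": [0.0,-0.001,0.04],"twist": [0,0,0],"claw": 0.085},
    {"travel": [0.0,-0.001,0.08],"twist": [0,0,0],"claw": 0.085},
    {"travel": [0.0,-0.001,0.115],"twist": [0,0,0],"claw": 0.085},
    {"travel": [0.0,-0.001,0.14],"twist": [0,0,0],"claw": 0.085},
    {"travel": [0.0,-0.001,0.158],"twist": [0,0,0],"claw": 0.085},
    {"travel": [0.0,-0.001,0.158],"twist": [0,0,0],"claw": 0.085},
    {"travel": [0.0,-0.001,0.158],"twist": [0,0,0],"claw": 0.04},
    {"travel": [0.0,-0.001,0.158],"twist": [0,0,0],"claw": 0.04},
    {"travel": [0.0,-0.001,0.158],"twist": [0,0,0],"claw": 0.04},
    {"travel": [0.0,-0.001,0.158],"twist": [0,0,0],"claw": 0.04},
  ],
  force=40,
)

```text
clock: 12.1
position: [0.6517, 0.0353, 0.0167]
tool_rot: [3.139, -0.0, 1.57]
force: [-2.8, -0.6, 9.7]
grip_width: 0.0541
```

Request:
apply_moves(
  commands=[
    {"travel": [0,0,-0.02],"twist": [0,0,0],"claw": 0.04},
    {"travel": [0,0,-0.06],"twist": [0,0,0],"claw": 0.04},
    {"travel": [0,0,-0.09],"twist": [0,0,0],"claw": 0.04},
    {"travel": [0.226,-0.055,-0.09],"twist": [0,0,0],"claw": 0.04},
    {"travel": [0.226,-0.055,-0.09],"twist": [0,0,0],"claw": 0.04},
    {"travel": [0.226,-0.055,-0.09],"twist": [0,0,0],"claw": 0.04},
    {"travel": [0.226,-0.055,-0.09],"twist": [0,0,0],"claw": 0.04},
    {"travel": [0.226,-0.055,-0.09],"twist": [0,0,0],"claw": 0.04},
    {"travel": [0.226,-0.055,-0.09],"twist": [0,0,0],"claw": 0.04},
    {"travel": [0.226,-0.055,-0.09],"twist": [0,0,0],"claw": 0.04},
  ],
)

```text
clock: 13.1
position: [0.596, 0.2621, 0.1057]
tool_rot: [3.141, -0.0, 1.572]
force: [-0.3, -1.4, -0.5]
grip_width: 0.0543
```

```bash
python3 snap.py 8 310,160,80 210,220,90
```

```text
side origin 230 80 scale 2.5
top origin 120 130 scale 2.2222222222222223
{'clock': 13.2, 'position': [0.5966, 0.2602, 0.1055], 'tool_rot': [3.1407, 0.0002, 1.5688], 'force': [0.2918, -0.8387, -0.6032], 'grip_width': 0.0539, 'qpos': [-0.7574, 0.749, 0.4028, 1.6422, -0.3707, 0.8261, -0.1996]}
```

View pics/s8.png

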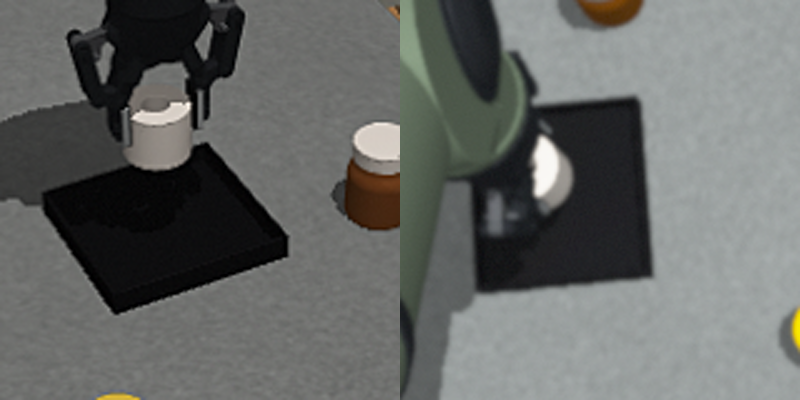

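Ring is held level above the tray (side (293,130); tray centre side (296,171)). Lower until it touches down.

Request:
apply_moves(
  commands=[
    {"travel": [0,0,0.03],"twist": [0,0,0],"claw": 0.04},
    {"travel": [0,0,0.06],"twist": [0,0,0],"claw": 0.04},
    {"travel": [0,0,0.075],"twist": [0,0,0],"claw": 0.04},
    {"travel": [0,0,0.082],"twist": [0,0,0],"claw": 0.04},
    {"travel": [0,0,0.084],"twist": [0,0,0],"claw": 0.04},
    {"travel": [0,0,0.085],"twist": [0,0,0],"claw": 0.04},
    {"travel": [0,0,0.085],"twist": [0,0,0],"claw": 0.04},
  ],
)

```text
clock: 13.9
position: [0.5966, 0.2614, 0.0209]
tool_rot: [3.14, -0.001, 1.57]
force: [-0.1, -0.6, -1.0]
grip_width: 0.0546
```

Request:
apply_moves(
  commands=[
    {"travel": [0,0,0.0005],"twist": [0,0,0],"claw": 0.085},
    {"travel": [0,0,0.0005],"twist": [0,0,0],"claw": 0.085},
    {"travel": [0,0,0.0005],"twist": [0,0,0],"claw": 0.085},
    {"travel": [0,0,0.0005],"twist": [0,0,0],"claw": 0.085},
    {"travel": [0,0,-0.02],"twist": [0,0,0],"claw": 0.085},
    {"travel": [0,0,-0.06],"twist": [0,0,0],"claw": 0.085},
    {"travel": [0,0,-0.11],"twist": [0,0,0],"claw": 0.085},
    {"travel": [0,0,-0.16],"twist": [0,0,0],"claw": 0.085},
    {"travel": [0,0,-0.2],"twist": [0,0,0],"claw": 0.085},
    {"travel": [0,0,-0.2],"twist": [0,0,0],"claw": 0.085},
  ],
)

```text
clock: 14.9
position: [0.5982, 0.2619, 0.2256]
tool_rot: [3.135, -0.004, 1.57]
force: [-0.5, -0.1, 0.2]
grip_width: 0.085
```

Request:
apply_moves(
  commands=[
    {"travel": [0.1,-0.1,0],"twist": [0,0,0],"claw": 0.085},
    {"travel": [0.1,-0.1,0],"twist": [0,0,0],"claw": 0.085},
    {"travel": [0.1,-0.1,0],"twist": [0,0,0],"claw": 0.085},
    {"travel": [0.1,-0.1,0],"twist": [0,0,0],"claw": 0.085},
    {"travel": [0.1,-0.1,0],"twist": [0,0,0],"claw": 0.085},
    {"travel": [0.1,-0.1,0],"twist": [0,0,0],"claw": 0.085},
  ],
)

```text
clock: 15.5
position: [0.4967, 0.3605, 0.2198]
tool_rot: [3.141, 0.001, 1.569]
force: [0.3, 0.1, 0.1]
grip_width: 0.085
```

```bash
python3 snap.py 9 300,230,120 280,240,120
python3 - <<'E'
from h import *
S=pickle.load(open("side9.pkl","rb"));T=pickle.load(open("top9.pkl","rb"))
for n,d in(("S",S),("T",T)):
    m=cv2.inRange(cv2.cvtColor(d["frame"],cv2.COLOR_BGR2HSV),(0,0,150 if n=="S" else 205),(180,60,255))
    cs,_=cv2.findContours(m,cv2.RETR_EXTERNAL,cv2.CHAIN_APPROX_NONE)
    for c in cs:
        x,y,w,h=cv2.boundingRect(c);u,v=x+w/2,y+h/2
        if cv2.contourArea(c)>150 and 150<u<400 and 140<v<330:
            C,R=circ(plane(d,c.reshape(-1,2),.05 if (u<320 and v<250) else .046));print(n,u,v,C.round(4),R.round(4))
E
```

```text
side origin 180 110 scale 1.6666666666666667
top origin 160 120 scale 1.6666666666666667
{'clock': 15.6, 'position': [0.497, 0.3603, 0.2198], 'tool_rot': [3.1413, 0.0004, 1.5682], 'force': [0.7632, 0.2177, 0.4451], 'grip_width': 0.0847, 'qpos': [-1.0407, 0.5604, 0.4746, 1.6617, -0.294, 0.991, -0.4684]}
S 294.0 156.5 [0.5936 0.261 ] 0.0267
T 377.5 275.0 [ 0.476  -0.0871] 0.0246
T 188.5 215.0 [0.5959 0.2622] 0.0262
```

View pics/s9.png

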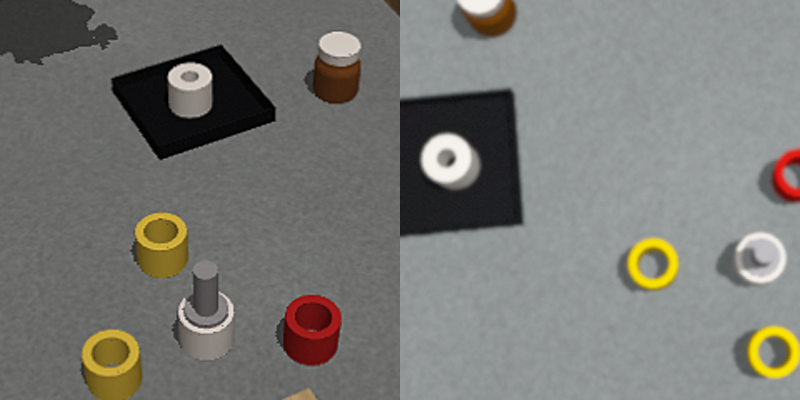

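The narrow bushing is upright in the tray (side (294,156), top (188,215) → (0.595, 0.262), tray centre (0.597, 0.262)). The gauge is home and upright in the wide bushing at (0.476, -0.087), and the arm is clear.

```bash
python3 -c "
from workcell import bot
print(bot.job_done())"
```

```text
the job is handed in; nothing more can be done
None
```

The job is handed in at about 15.6 s of the 58 s allowed. The hand-in call reports no verdict, so what follows is from my own readings.

- **Narrow bore:** I took the gauge from the stand and lowered its nose about 11–12 mm in. There was light contact at the expected height.
- **Wide bore:** I seated the gauge until the collar touched the ring (20 N at the predicted height) and released it there. The last pictures show it upright, with the wide bushing at (0.476, -0.087), where it stood at the start.
- **Reject tray:** The narrow bushing stands in the tray at about (0.595, 0.262), within about 3 mm of the tray centre I measured.
- **Arm:** It was open and clear of everything, with no force on the tool.

No check failed. Two readings disagreed or missed:
- The two cameras differed by about 1–3 mm.
- One colour mask of the narrow ring took in its wall and gave no usable position before I grasped it. I used the earlier position, which the picture matched, and the grip width confirmed the hold.

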